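# Snug a crate-dolly caster nut with the adjustable wrench

### The job

The adjustable wrench lies on the crate dolly with its jaws hanging loosely round one caster nut. Roll the wrench's worm until the jaws close snugly on the nut, then swing the handle to tighten the nut clockwise (seen from above) by about an eighth of a turn, 45 degrees. Leave the wrench lying on the nut, its jaws still fitted, and let go.

Things in the scene. Friction and masses are not known exactly. Their poses are not given: they have to be found in the camera images.
- wrench: Loose adjustable wrench, 18 mm thick, flat on a plywood dolly deck (deck top 110 mm above the table). Origin: underside, where the nut's centre sits once the jaws fit; z up, x from handle to jaws' open end. Handle: bar 26 mm wide, 18 high, centred on x axis, x -78 to -220 mm. Head: x -82 to 16, y -30 to 36 mm. Fixed jaw face y = -15 mm; moving jaw at +y. Leaves the nut if pulled towards -x.
- worm_top (a point): Top of the worm, 26.5 mm above the deck, 8.5 above the head: a knurled steel roller, 22 mm diameter, 20 mm long, axis along the wrench's y, centred at wrench x = -50, y = 5 mm. A shut fingertip resting on it with 3 to 15 N (aimed 1 to 5 mm below its top) and stroked towards the jaws (wrench +x) rolls it by friction; the tip slips once the jaws are snug. Strokes of 20 to 30 mm add up.
- worm (a joint): How far the worm has been rolled, rad: 0 at the start (jaws 37 mm apart), growing as its top moves towards the jaws. Each rad is 11 mm of stroke and closes the jaws by 3.5 mm; they are snug on the nut at about 2.0. Stroking the other way opens them.
- nut_top (a point): Centre of the top face of the nut to be tightened: plain steel hex nut, 30 mm across flats, 20 mm high, on the dolly's deck, turning stiffly (0.08 N m) about a fixed upright caster stem of 20 mm diameter that stands 10 mm above it. The three like nuts on the deck's other corners have no wrench round them.
- nut (a joint): Angle of that nut, rad, growing clockwise as seen from above (tightening); within 0.06 of 0 at the start, when two of its flats are within 10 degrees of parallel to the jaws.
Things that resemble listed ones, but are neither listed nor needed, are in the scene too. Leave any orange or yellow look-alike of the wrench alone.

How it is judged:
By the outcome, as a careful person would: the job done as asked, in the order asked, and still so for the second after the job is handed in, with the robot touching nothing.
It also fails if it takes over 56 s, if anything falls off the work surface, if the arm or the gripper's body presses on something with over 40 N, if the wrist force passes 120 N, or if a joint passes its speed limit or range.

### The arm

A 6-joint arm with a two-finger parallel gripper is mounted at the origin on the work surface. World frame = base frame: x ahead of the robot, y to its left, z up, the work surface at z = 0. Lengths are in m, angles in rad, forces in N, time in s.
With the tool pointing down it reaches from about 0.35 to 0.875 m from the base axis. Payload 4.2 kg.
Tool frame: the origin (TCP) lies at the very end of the fingers, on their centre line; the grasp point (between the pads) lies 19 mm behind it (bot.tcp_to_grasp is the distance from the TCP to the grasp point, in m); z points along the fingers, y is the direction in which the jaws open and shut (so a half turn about z gives the same grasp; the last joint's range is limited). The gripper opens to 85 mm and grips with 20 to 120 N. Pads are 22 mm wide; open, the fingers measure 114 mm over their backs; the gripper's body (76 mm by 85 mm) begins 54 mm behind the grasp point. The pads swing forward as they close: fully open they stand 13 mm farther back than shut.
Start: joints at [-0.895, 0.385, 0.008, 0, -1.194, -0.259], TCP at [0.253, -0.571, 0.231] pointing down, gripper open.
Joint ranges: [-3.14, 3.14], [-1.21, 2.06], [-1.07, 1.41], [-3.16, 2.05], [-2.99, -0.16], [-3.1, 3.1]. Speed limits (rad/s): [2.79, 2.79, 3.14, 3.14, 3.14, 3.14].

### API

Orientations are given as [roll, pitch, yaw] about the fixed x, y, z axes, in that order (R = Rz(yaw) Ry(pitch) Rx(roll)).
In Python, from workcell import bot gives the robot as it stands. The module is installed in compiled form; this text tells all that it offers.
- The arm moves only by the shell command python3 -m inch 'ROWS' [FORCE]. ROWS is text: rows parted by semicolons, each of 7 numbers parted by spaces: the closure in counts, from 0 (fully open) to 255 (shut), then the shift along the tool's x, y, z in mm, then the turn, a rotation vector about the tool's x, y, z in rad. A call has 1 to 8 rows; each row is the pose to reach, as a shift and turn from the pose commanded when the call began, along the tool's axes at that moment; what a row does not reach only later rows make up. A row lasts 1/8 s, in which the tool goes at most 62.5 mm and 10.7 degrees, less where a joint would pass 70% of its speed; a pose out of reach is approached as far as the arm can. A call with a gripper value outside its range is refused whole. The fingers move at their own pace and stop on an object; FORCE is the grip in N (left out, the last holds). Time passes only in rows, so rows that repeat a pose let the fingers close. It gives the time, the measured TCP pose, the force and the opening at its end, in the units of the state.
- bot.get_obs(): the state, without advancing time (a new reading comes with each control period).
- bot.get_image(name): name is "scene" or "top" or "wrist"; returns the picture (480x640x3 uint8, red, green, blue); there is no depth.
- bot.camera_params(name): a dict with "fx", "fy", "cx", "cy" (pixels), "k1" (the pictures are not rectified: a ray, as slopes to the right and down, at radius r is drawn at 1 + k1 r^2 times it, then the intrinsics apply), "T" (4x4, takes a point from camera to world coordinates). Camera axes: x right, y down, z forward; pixel columns grow to the right and rows downward; lengths in m; the calibration is good to about 2 mm. A picture is of the moment at which its call begins: read the wrist's pose just before it. camera_params takes no time and is no camera call; for the wrist camera it gives the pose at the moment of the call.
- bot.finish_job(): hands the job in, once; it reports no verdict.
Trained networks look in the newest picture that a camera, given by its name, has taken for a name from the list of things; names that differ only in an ending like _2 or _b are one class to them, and where a whole thing is asked for, a point or a joint stands for the part that bears it (a point fixed in the world has none). Each returns a list of dicts, best first, with "confidence" (0 to 1); they miss things now and then, are a little off and sometimes report something else, mostly with a low value. They report only what shows in the picture. A call takes as long as a camera call. They do not tell look-alikes from the thing itself.
- bot.look_for(target, camera): "at" ([column, row] in pixels, amid what is visible of it).
- bot.cut_out(target, camera): "mask" (480x640 bool, what is visible of it) and "at" ([column, row] in pixels, amid what is visible of it).
- bot.spot_point(target, camera): "at" ([column, row] in pixels: a listed point, or the origin of a listed thing).
The state is a dict: "clock": time; "joint_pos": joint angles; "qvel": joint speeds; "joint_efforts": joint torques, N m; "position": TCP position; "ee_rot": TCP orientation; "wrist_force": force on the tool from outside, world axes, zero at the start; "moment": the same for the moment, N m; "grip_width": opening from 0.0 (shut) to 1.0 (fully open).
Only numpy, scipy, OpenCV 4.12 (cv2) and the standard library are available. Lean on these libraries where they do the work, as an engineer would, in place of code of your own. Each camera call takes 0.05 s, during which the arm holds its last target.

## Working session

There is one attempt and no reset: what is moved stays moved. The work goes in short steps, Python scripts to look and compute and a shell command to move; the robot and the scene stay as the last step left them, time stands still between calls to the robot, and variables do not carry over. Pictures are saved under pics/ and viewed, and the job is handed in when it is done.

```bash
mkdir -p pics; ls; python3 - <<'E'
from workcell import bot
import cv2
o=bot.get_obs()
for k,v in o.items(): print(k,v)
for n in ["scene","top","wrist"]:
    im=bot.get_image(n); cv2.imwrite(f"pics/{n}0.png",im[:,:,::-1])
    p=bot.camera_params(n); print(n,p)
    for t in ["worm_top","nut_top","wrench"]:
        print(n,t,[(d["at"],d["confidence"]) for d in bot.spot_point(t,n)])
E
```

```text
pics
clock 0.0
joint_pos [-8.95407082e-01  3.85566325e-01  6.62970488e-03 -5.08192899e-04
 -1.19402295e+00 -2.58595611e-01]
qvel [-0.00035625 -0.00109431 -0.0013016   0.00193135  0.000879    0.00045594]
joint_efforts [-1.37253774e-03 -3.92289984e+01  1.88397574e+01  4.18628499e+00
 -4.71541731e-03 -9.42348407e-06]
position [ 0.25279608 -0.57094816  0.23021586]
ee_rot [ 3.13938056e+00 -9.67591844e-05 -2.72498640e+00]
wrist_force [0.06451226 0.23082352 0.02474867]
moment [ 0.01974249 -0.01150729 -0.00247953]
grip_width 0.997043449630877
scene {'fx': 566.1000091264581, 'fy': 566.1000091264581, 'cx': 327.6820253283875, 'cy': 240.79060696515913, 'k1': -0.11377524004976688, 'T': array([[ 0.57730566,  0.68633806, -0.44233273,  0.82746723],
       [ 0.81645657, -0.47804433,  0.3238399 , -0.12541101],
       [ 0.010809  , -0.54810007, -0.83634292,  0.74174969],
       [ 0.        ,  0.        ,  0.        ,  1.        ]])}
scene worm_top [([464.1, 235.7], 0.68), ([193.1, 262.4], 0.56)]
scene nut_top [([336.3, 293.1], 0.8)]
scene wrench [([164.1, 290.7], 0.92), ([488.1, 243.4], 0.85), ([337.4,
[... 417 characters left out ...]
93.1, 150.0], 0.97), ([211.6, 201.9], 0.95), ([437.2, 311.7], 0.58)]
top nut_top [([364.0, 168.5], 0.46)]
top wrench [([359.6, 165.8], 0.98), ([460.6, 306.6], 0.59)]
wrist {'fx': 381.2730923629662, 'fy': 381.2730923629662, 'cx': 325.7765666891782, 'cy': 244.11507899617703, 'k1': -0.028247332225482896, 'T': array([[-4.04407501e-01,  8.81880827e-01,  2.42364973e-01,
         1.91352958e-01],
       [ 9.14578730e-01,  3.90112962e-01,  1.06572150e-01,
        -5.99141280e-01],
       [-5.65781656e-04,  2.64760426e-01, -9.64314055e-01,
         3.73527785e-01],
       [ 0.00000000e+00,  0.00000000e+00,  0.00000000e+00,
         1.00000000e+00]])}
wrist worm_top []
wrist nut_top []
wrist wrench []
```

View pics/scene0.png

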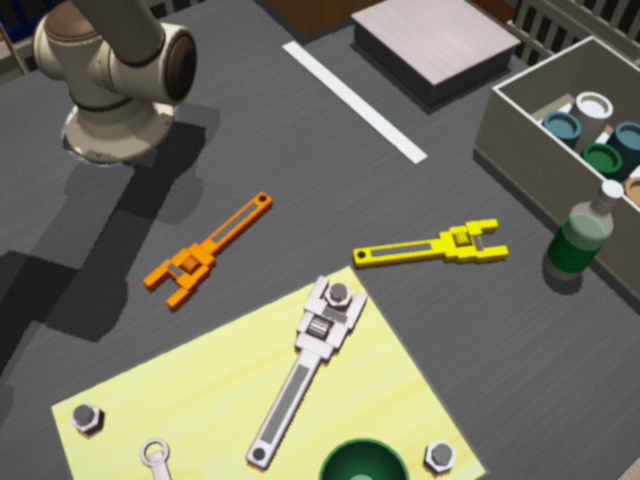

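View pics/top0.png

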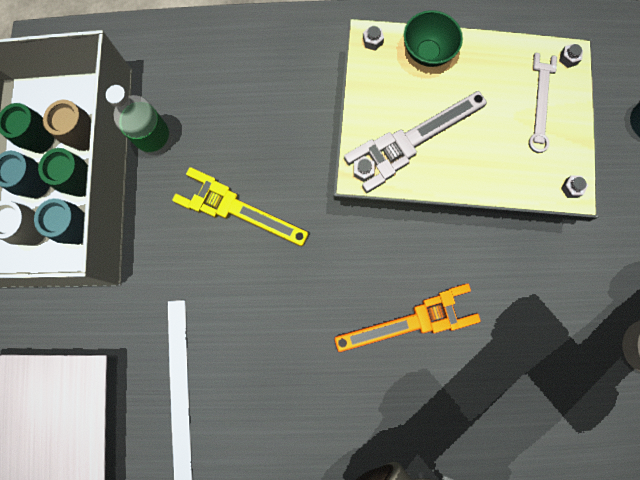

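The real (grey) wrench lies on the ply deck. In the top view the nut is at about (364,168), the worm at (393,150) and the handle end at (479,99). The handle must swing clockwise, to the right and down in that picture. The small spanner near (540,140) stays clear.

```bash
cat > h.py <<'E'
import numpy as np, cv2
from workcell import bot
def ray(n,px,P=None):
    P=P or bot.camera_params(n)
    K=np.array([[P['fx'],0,P['cx']],[0,P['fy'],P['cy']],[0,0,1]])
    u=cv2.undistortPoints(np.array([[px]],float),K,np.array([P['k1'],0,0,0]))[0,0]
    T=P['T']; return T[:3,3],T[:3,:3]@np.array([u[0],u[1],1])
def at(n,px,z,P=None):
    o,d=ray(n,px,P); return o+d*(z-o[2])/d[2]
def proj(n,X,P=None):
    P=P or bot.camera_params(n); T=P['T']; c=T[:3,:3].T@(np.array(X)-T[:3,3])
    x,y=c[:2]/c[2]; f=1+P['k1']*(x*x+y*y)
    return P['fx']*x*f+P['cx'],P['fy']*y*f+P['cy']
def crop(n,x0,y0,x1,y1,s,name):
    im=bot.get_image(n)[y0:y1,x0:x1,::-1]
    cv2.imwrite('pics/'+name,cv2.resize(im,None,fx=s,fy=s,interpolation=cv2.INTER_CUBIC))
E
python3 - <<'E'
from h import *
im=cv2.imread('pics/top0.png')[80:200,330:500]; cv2.imwrite('pics/t0c.png',cv2.resize(im,None,fx=4.5,fy=4.5,interpolation=cv2.INTER_CUBIC))
im=cv2.imread('pics/scene0.png')[265:475,235:385]; cv2.imwrite('pics/s0c.png',cv2.resize(im,None,fx=2.8,fy=2.8,interpolation=cv2.INTER_CUBIC))
for n,w,nt,h in [("top",(393.1,150),(364,168.5),(479,99.5)),("scene",(319,327),(336.3,293.1),(259,455))]:
    W=at(n,w,.1365);N=at(n,nt,.13);H=at(n,h,.128)
    print(n,W,N,H,np.degrees(np.arctan2(*(N-H)[1::-1])),np.linalg.norm(N-H), np.linalg.norm((N-W)[:2]))
E
```

```text
top [0.5956771  0.03387814 0.1365    ] [0.57031426 0.07763247 0.13      ] [ 0.67749829 -0.10408689  0.128     ] 120.53349537959548 0.21098421640330786 0.050573849954892156
scene [0.59962123 0.03132043 0.1365    ] [0.57221224 0.07604965 0.13      ] [ 0.68174867 -0.10284361  0.128     ] 121.47915542551083 0.2097737525832288 0.05245908827648526
```

View pics/wrist0.png

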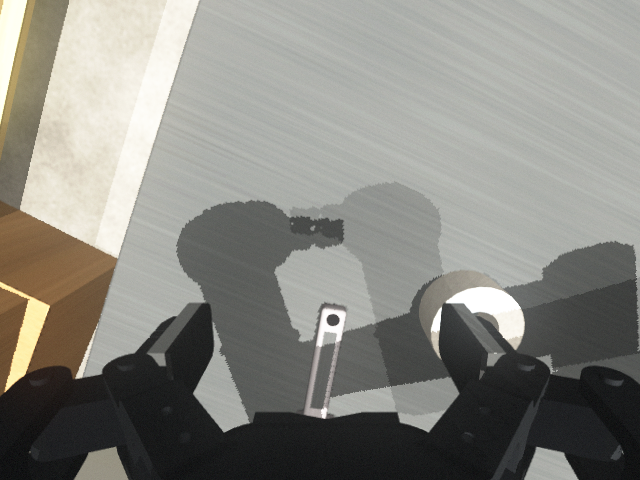

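```bash
ls pics
```

```text
s0c.png
scene0.png
t0c.png
top0.png
wrist0.png
```

View pics/t0c.png

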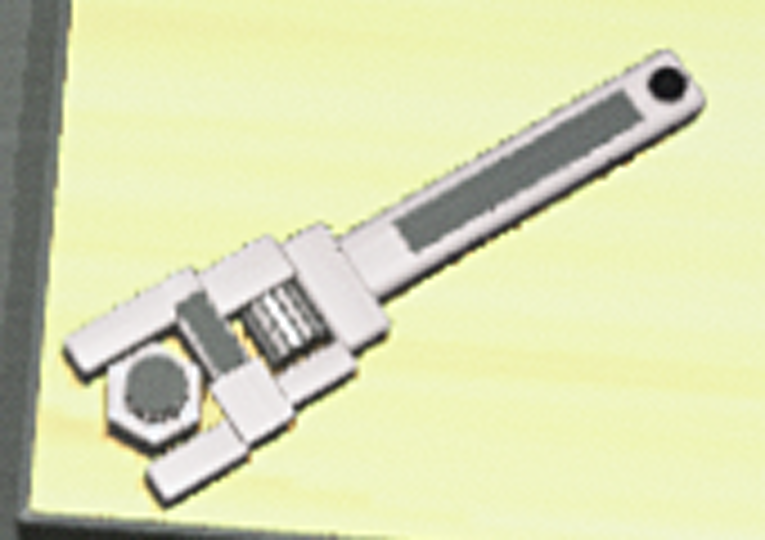

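View pics/s0c.png

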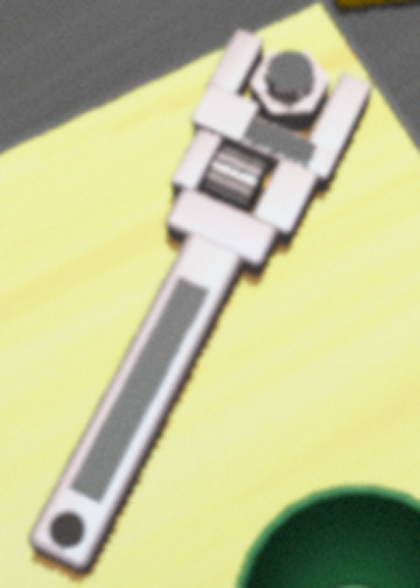

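The crops show the nut, with its stem, sitting loosely between the jaws and the worm's knurling just behind it. Next I fit the handle line and work out the approach.

```bash
cat >> h.py <<'E'
from scipy.spatial.transform import Rotation as Ro
def plan(pos,yaw,rp=(np.pi,0)):
    o=bot.get_obs(); R=Ro.from_euler('xyz',o['ee_rot']); G=Ro.from_euler('xyz',[rp[0],rp[1],yaw])
    print('now',o['clock'],np.round(o['position'],4),np.round(o['ee_rot'],3),'F',np.round(o['wrist_force'],1),'w',round(o['grip_width'],3),'j',np.round(o['joint_pos'],2))
    print('shift mm',np.round(R.inv().apply(np.array(pos)-o['position'])*1000,1),'turn',np.round((R.inv()*G).as_rotvec(),3))
E
python3 - <<'E'
from h import *
# handle: hole and front of strip (mid)
def T(c): return (330+c[0]/4.5,80+c[1]/4.5)
def S(c): return (235+c[0]/2.8,265+c[1]/2.8)
for n,f,pts in [("top",T,[(667,83),(638,105),(406,234),(288,320),(155,387)]),("scene",S,[(68,529),(88,492),(192,288),(234,178),(290,78)])]:
    zs=[.128,.128,.128,.1365,.14]
    p=[at(n,f(c),z) for c,z in zip(pts,zs)]
    for q in p: print(n,np.round(q,4))
    d=p[2]-p[0]; print(np.degrees(np.arctan2(d[1],d[0])))
plan([.598,.033,.2],np.radians(121-180))
E
```

```text
top [ 0.6793 -0.103   0.128 ]
top [ 0.6713 -0.0923  0.128 ]
top [ 0.6263 -0.0097  0.128 ]
top [0.5939 0.0326 0.1365]
top [0.5709 0.0775 0.14  ]
119.59669285747262
scene [ 0.681 -0.102  0.128]
scene [ 0.6735 -0.0883  0.128 ]
scene [ 0.6281 -0.0098  0.128 ]
scene [0.601  0.0298 0.1365]
scene [0.5777 0.0752 0.14  ]
119.8540042235373
now 0.6 [ 0.2531 -0.5714  0.2313] [ 3.142  0.    -2.725] F [1.  1.3 0.3] w 0.998 j [-0.9   0.38  0.01 -0.   -1.19 -0.26]
shift mm [-560.1  413.    31.3] turn [ 0.     0.    -1.695]
```

```bash
python3 -m inch '255 -55 40 -20 0 0 -0.17; 255 -110 80 -40 0 0 -0.34; 255 -165 120 -40 0 0 -0.51; 255 -220 160 -40 0 0 -0.68; 255 -275 200 -40 0 0 -0.85; 255 -330 240 -40 0 0 -1.02; 255 -385 280 -40 0 0 -1.19; 255 -440 320 -40 0 0 -1.36' 40
python3 - <<'E'
from h import *
plan([.597,.032,.22],np.radians(-60))
E
```

```text
clock: 1.6
position: [0.5019, -0.1414, 0.2718]
ee_rot: [-3.141, -0.0, -1.359]
wrist_force: [0.3, -0.7, -0.1]
grip_width: -0.003
now 1.6 [ 0.5019 -0.1414  0.2718] [-3.141 -0.    -1.359] F [ 0.3 -0.7 -0.1] w -0.003 j [ 0.04  0.18 -0.18  0.   -1.21  0.17]
shift mm [-149.5 -129.4   51.9] turn [-0.001 -0.001 -0.312]
```

```bash
python3 -m inch '255 -40 -35 10 0 0 -0.1; 255 -80 -70 20 0 0 -0.2; 255 -120 -105 40 0 0 -0.31; 255 -150 -129 52 0 0 -0.31; 255 -150 -129 52 0 0 -0.31; 255 -150 -129 52 0 0 -0.31'
python3 - <<'E'
from h import *
plan([.597,.032,.16],np.radians(-60))
P=bot.camera_params("wrist")
im=bot.get_image("wrist"); cv2.imwrite("pics/w1.png",im[:,:,::-1])
for t,z in [("worm_top",.1365),("nut_top",.13)]:
    for d in bot.spot_point(t,"wrist"): print(t,d["at"],d["confidence"],at("wrist",d["at"],z,P))
print(proj("wrist",[.597,.032,.1365],P))
E
```

```text
clock: 2.35
position: [0.5966, 0.0297, 0.2194]
ee_rot: [3.141, -0.0, -1.055]
wrist_force: [-0.8, -1.1, -0.4]
grip_width: 0.003
now 2.35 [0.5966 0.0297 0.2194] [ 3.141 -0.    -1.055] F [-0.8 -1.1 -0.4] w 0.003 j [ 0.32  0.35 -0.08  0.   -1.14  0.2 ]
shift mm [-1.8 -1.5 59.4] turn [ 0.    -0.    -0.007]
worm_top [575.6, 273.1] 0.63 [ 0.45151379 -0.03707317  0.1365    ]
(np.float64(322.3236980373051), np.float64(255.74880743681868))
```

View pics/w1.png

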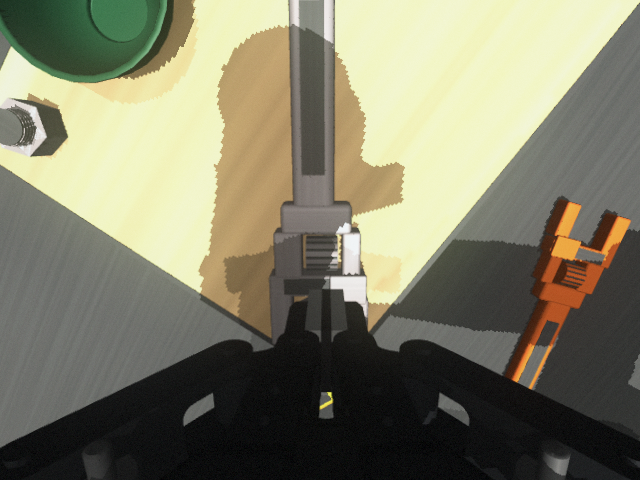

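The picture shows the worm at about (322,252), under the fingertip's approach line, with the handle running straight up the image, so the tool lines up with the wrench. The top detection at (575,273) is the orange look-alike.

```bash
python3 - <<'E'
from h import *
for px in [(322,252),(322,234),(322,270)]: print(at("wrist",px,.1365))
plan([.6025,.0222,.140],np.radians(-60))
E
```

```text
[0.59833029 0.02947143 0.1365    ]
[0.60393862 0.01948497 0.1365    ]
[0.5925732  0.03972339 0.1365    ]
now 2.5 [0.5966 0.0289 0.2201] [-3.14  -0.    -1.056] F [ 0.  -0.3  1.1] w 0.003 j [ 0.32  0.35 -0.08  0.   -1.14  0.2 ]
shift mm [ 8.8 -1.7 80.2] turn [-0.001 -0.    -0.009]
```

```bash
python3 -m inch '255 4 -1 25 0 0 -0.01; 255 9 -1.5 50 0 0 -0.01; 255 9 -1.5 70 0 0 -0.01; 255 9 -1.5 79 0 0 -0.01; 255 9 -1.5 81 0 0 -0.01; 255 9 -1.5 82.5 0 0 -0.01; 255 9 -1.5 84 0 0 -0.01; 255 9 -1.5 85 0 0 -0.01'
```

```text
clock: 3.5
position: [0.6029, 0.0229, 0.1353]
ee_rot: [-3.14, -0.001, -1.044]
wrist_force: [-1.2, 0.2, 5.0]
grip_width: 0.001
```

```bash
python3 -m inch '255 0 0 1 0 0 0; 255 -3 0 1 0 0 0; 255 -6 0 1 0 0 0; 255 -9 0 1 0 0 0; 255 -12 0 1 0 0 0; 255 -15 0 1 0 0 0; 255 -18 0 1 0 0 0; 255 -20 0 1 0 0 0'
python3 - <<'E'
from h import *
crop("top",330,80,500,200,4.5,"t1.png"); crop("scene",235,265,385,475,2.8,"s1.png")
E
```

```text
clock: 4.5
position: [0.5941, 0.0384, 0.1364]
ee_rot: [-3.139, -0.005, -1.044]
wrist_force: [0.7, -7.1, 9.2]
grip_width: -0.002
```

View pics/t1.png

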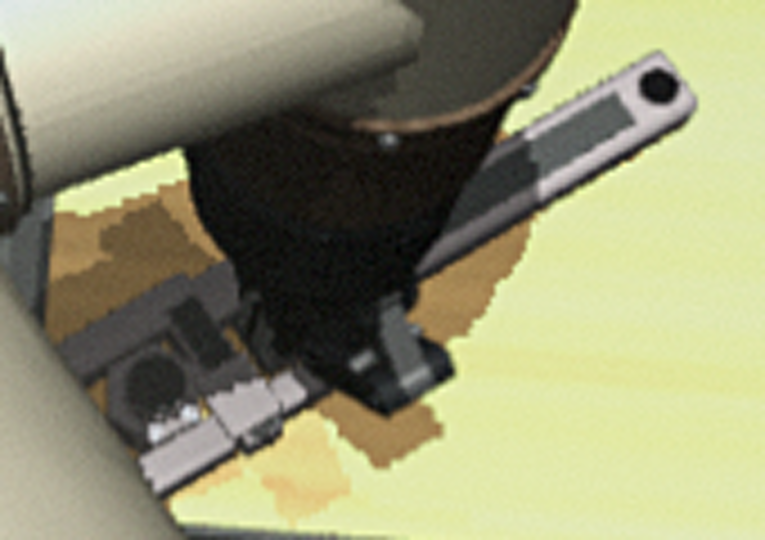

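View pics/s1.png

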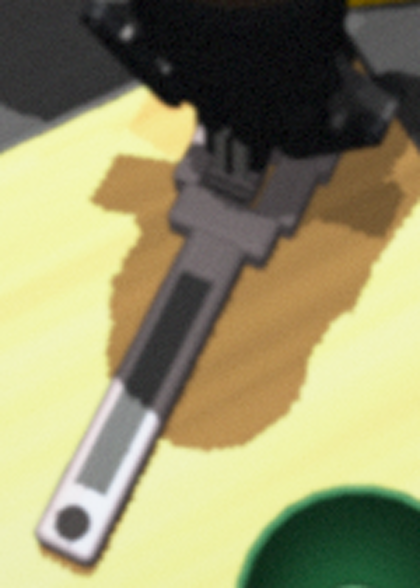

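```bash
python3 -m inch '255 0 0 -12 0 0 0; 255 12 0 -12 0 0 0; 255 20 0 -12 0 0 0; 255 20 0 -6 0 0 0; 255 20 0 -3 0 0 0; 255 20 0 -1 0 0 0; 255 20 0 0.5 0 0 0; 255 20 0 0.5 0 0 0'
python3 -m inch '255 -2 0 0 0 0 0; 255 -5 0 0 0 0 0; 255 -8 0 0 0 0 0; 255 -11 0 0 0 0 0; 255 -14 0 0 0 0 0; 255 -17 0 0 0 0 0; 255 -20 0 0 0 0 0; 255 -20 0 0 0 0 0'
python3 -m inch '255 0 0 -12 0 0 0; 255 12 0 -40 0 0 0; 255 20 0 -85 0 0 0; 255 20 0 -85 0 0 0; 255 20 0 -85 0 0 0'
python3 - <<'E'
from h import *
crop("top",330,80,500,200,4.5,"t2.png"); crop("scene",235,265,385,475,2.8,"s2.png")
crop("wrist",0,0,640,480,1.2,"w2.png")
E
```

```text
clock: 5.6
position: [0.6026, 0.0226, 0.1334]
ee_rot: [-3.141, -0.001, -1.044]
wrist_force: [-1.2, -2.8, 4.4]
grip_width: 0.0
clock: 6.6
position: [0.5958, 0.0395, 0.1363]
ee_rot: [-3.134, -0.005, -1.043]
wrist_force: [2.2, -5.6, 11.1]
grip_width: 0.002
clock: 7.22
position: [0.6017, 0.0233, 0.2171]
ee_rot: [3.141, 0.002, -1.045]
wrist_force: [-0.2, -0.5, -0.3]
grip_width: 0.0
```

View pics/t2.png

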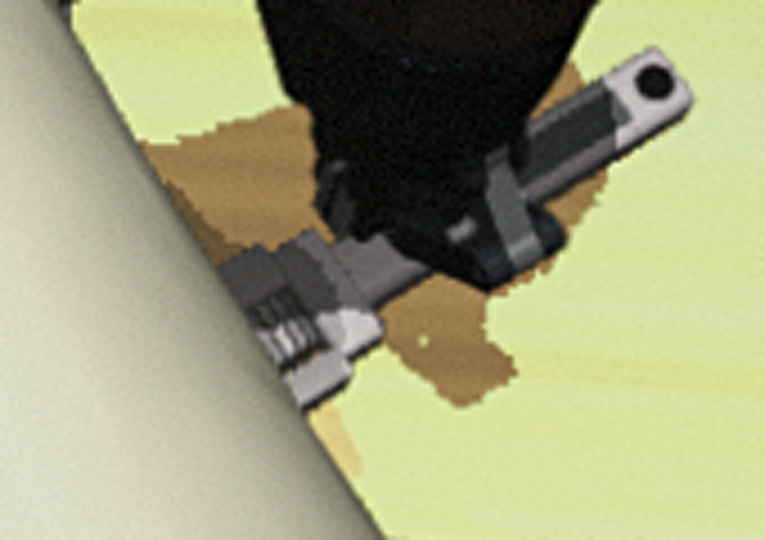

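View pics/s2.png

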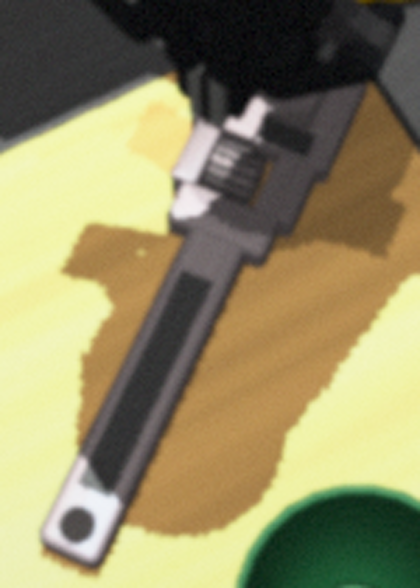

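View pics/w2.png

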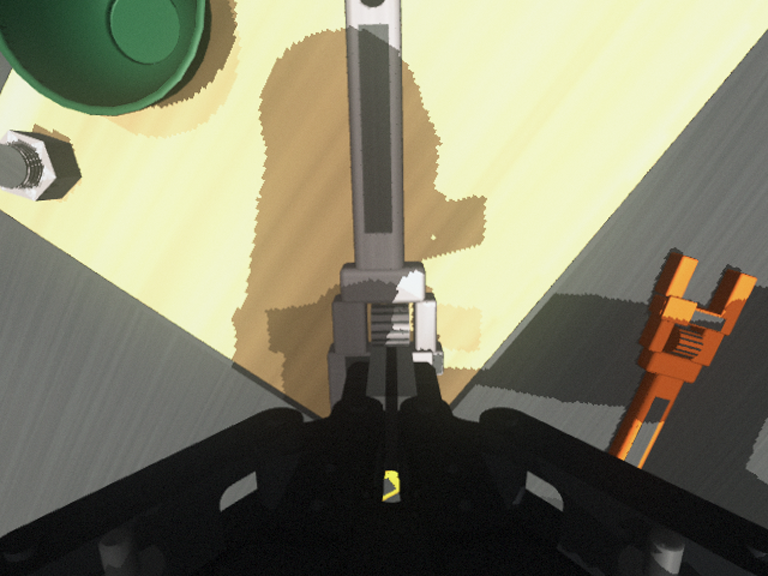

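```bash
python3 -m inch '255 30 0 0 0 0 0; 255 70 0 0 0 0 0; 255 110 0 0 0 0 0; 255 130 0 0 0 0 0; 255 130 0 0 0 0 0; 255 130 0 0 0 0 0'
python3 - <<'E'
from h import *
crop("top",330,80,500,200,4.5,"t3.png"); crop("scene",235,265,385,475,2.8,"s3.png")
E
```

```text
clock: 8.12
position: [0.6672, -0.0888, 0.2174]
ee_rot: [3.141, 0.001, -1.044]
wrist_force: [0.0, 0.1, -0.0]
grip_width: 0.001
```

View pics/t3.png

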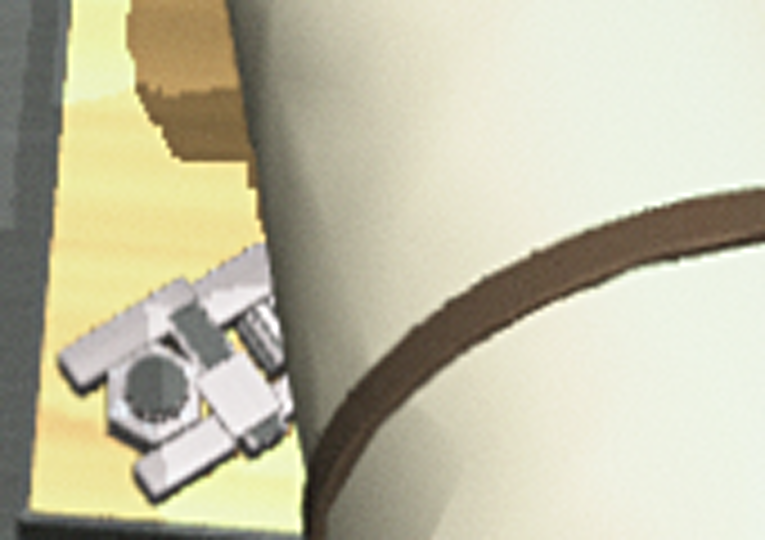

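View pics/s3.png

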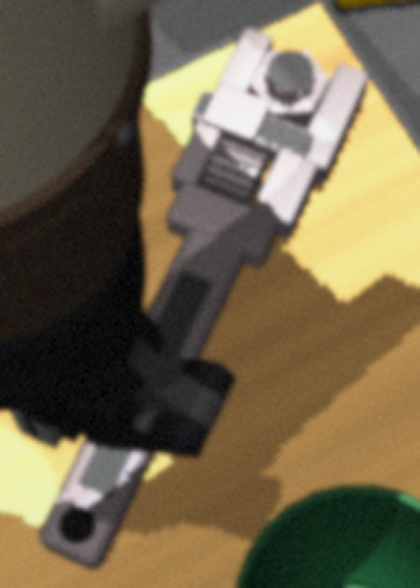

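It looks nearly snug: in the top crop both jaws touch the nut at about (155,390). One more stroke will confirm it slips. First I work out where the worm is now.

```bash
python3 - <<'E'
from h import *
P=bot.camera_params("wrist"); P=dict(P); T=P['T'].copy()
o=bot.get_obs(); T[:3,3]+=np.array([.6017,.0233,.2171])-o['position']; P['T']=T
W=at("wrist",(326,268),.1365,P); print(W)
print(at("scene",(235+234/2.8,265+168/2.8),.1365),at("top",(330+262/4.5,80+330/4.5),.1365))
plan(W+[.0045,-.0078,.0035],np.radians(-60))
E
```

```text
[0.59647485 0.03075054 0.1365    ]
[0.59724032 0.03236647 0.1365    ] [0.59068223 0.04135979 0.1365    ]
now 8.225 [ 0.6674 -0.0886  0.218 ] [-3.142  0.    -1.043] F [0.  0.3 0.1] w -0.003 j [ 0.11  0.48  0.12 -0.   -1.21  0.42]
shift mm [-129.8    1.3   78. ] turn [-0.     0.     0.004]
```

```bash
python3 -m inch '255 -40 0 0 0 0 0; 255 -90 1 0 0 0 0; 255 -130 1 20 0 0 0; 255 -130 1 50 0 0 0; 255 -130 1 74 0 0 0; 255 -130 1 80 0 0 0; 255 -130 1 83 0 0 0; 255 -130 1 84 0 0 0'
python3 -m inch '255 0 0 0.5 0 0 0; 255 -2 0 0.5 0 0 0; 255 -4 0 0.5 0 0 0; 255 -6 0 0.5 0 0 0'
python3 -m inch '255 -3 0 0 0 0 0; 255 -6 0 0 0 0 0'
python3 -m inch '255 -3 0 0 0 0 0; 255 -6 0 0 0 0 0'
python3 -m inch '255 -2 0 0 0 0 0; 255 -2 0 0 0 0 0'
```

```text
clock: 9.22
position: [0.6022, 0.0224, 0.1348]
ee_rot: [-3.14, -0.001, -1.045]
wrist_force: [1.1, -0.5, -0.5]
grip_width: -0.002
clock: 9.72
position: [0.6006, 0.0261, 0.1354]
ee_rot: [-3.138, -0.004, -1.044]
wrist_force: [2.8, -7.6, 4.5]
grip_width: -0.002
clock: 9.98
position: [0.5983, 0.0316, 0.1364]
ee_rot: [-3.136, -0.005, -1.044]
wrist_force: [2.5, -3.9, 7.0]
grip_width: 0.0
clock: 10.22
position: [0.5953, 0.0372, 0.1364]
ee_rot: [-3.136, -0.004, -1.044]
wrist_force: [2.4, -3.8, 7.5]
grip_width: -0.001
clock: 10.48
position: [0.5942, 0.0391, 0.1364]
ee_rot: [-3.136, -0.004, -1.044]
wrist_force: [1.2, -3.7, 7.3]
grip_width: 0.002
```

The tangential force settled at about 0.6 times the normal force, so the tip is slipping and the jaws are snug. Now to the handle.

```bash
python3 -m inch '255 0 0 -15 0 0 0; 150 20 0 -60 0 0 0; 110 60 0 -75 0 0 0; 110 100 0 -75 0 0 0; 110 120 0 -75 0 0 0; 110 120 0 -75 0 0 0; 110 120 0 -75 0 0 0'
python3 - <<'E'
from h import *
crop("top",330,80,500,200,4.5,"t4.png"); crop("scene",235,265,385,475,2.8,"s4.png")
plan([.66,-.08,.2],np.radians(-60))
im=bot.get_image("wrist"); cv2.imwrite("pics/w4.png",im[:,:,::-1])
E
```

```text
clock: 11.35
position: [0.6512, -0.0634, 0.208]
ee_rot: [3.141, 0.001, -1.044]
wrist_force: [0.3, -0.2, -0.3]
grip_width: 0.572
now 11.45 [ 0.6514 -0.0632  0.2084] [ 3.141  0.    -1.043] F [0.  0.7 0.4] w 0.572 j [ 0.15  0.45  0.05 -0.   -1.17  0.38]
shift mm [18.9  1.   8.3] turn [0.    0.    0.004]
```

View pics/t4.png

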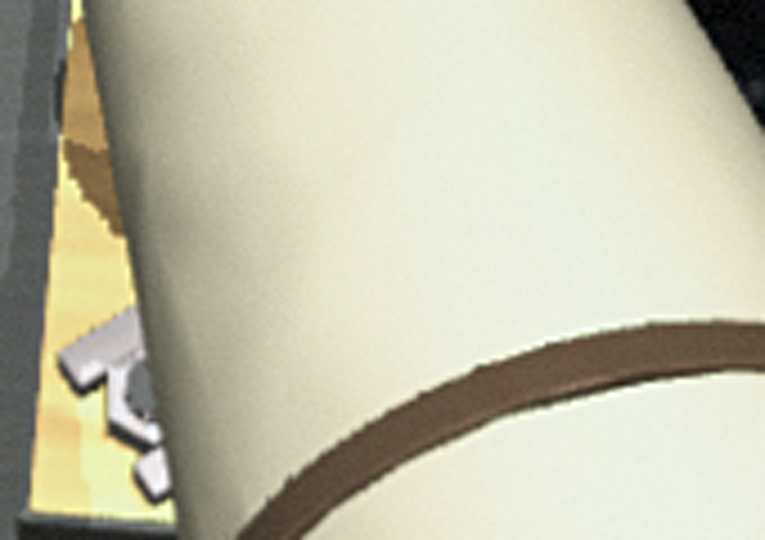

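View pics/s4.png

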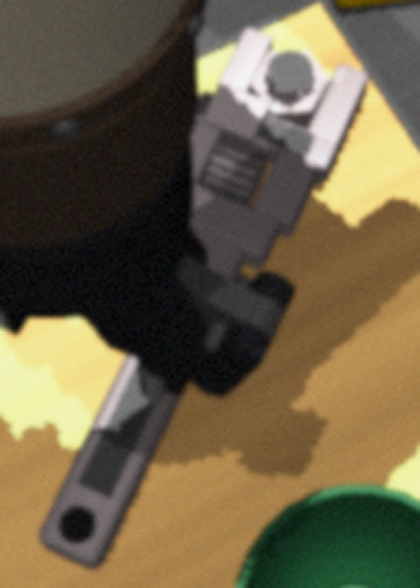

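View pics/w4.png

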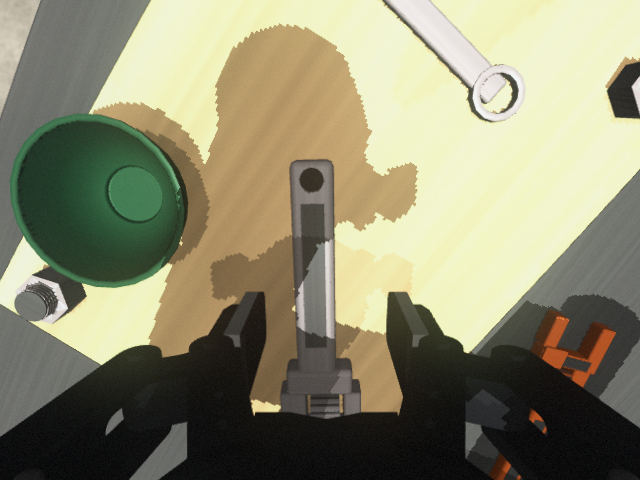

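The wrist view shows the handle centred between the open fingers, with its hole at (312,180) and the strip's lower end at (316,347). The bowl is clear.

```bash
python3 - <<'E'
from h import *
H=at("wrist",(312,180),.128);A=at("wrist",(316,345),.128)
d=(A-H)[:2]; print(H,A,np.linalg.norm(d),np.degrees(np.arctan2(d[1],d[0])))
u=d/np.linalg.norm(d); 
# world point at 35mm from hole towards nut
p=H[:2]+.035*u; N=np.array([.571,.077]); print(p,np.linalg.norm(p-N),np.degrees(np.arctan2(*(N-p)[::-1])), 'hole-nut',np.linalg.norm(H[:2]-N))
plan([*p,.160],np.radians(-60)); plan([*p,.116],np.radians(-60))
E
```

```text
[ 0.68032284 -0.09821837  0.128     ] [ 0.62512462 -0.00648091  0.128     ] 0.10706355490718741 121.03522743970487
[ 0.66227807 -0.06822861] 0.17153143593370532 122.14989573300178 hole-nut 0.20652593503403427
now 11.5 [ 0.6514 -0.0632  0.2084] [ 3.141  0.    -1.043] F [ 1.2  0.  -0.6] w 0.572 j [ 0.15  0.45  0.05 -0.   -1.17  0.38]
shift mm [ 9.8 -6.8 48.4] turn [0.    0.    0.004]
now 11.5 [ 0.6514 -0.0632  0.2084] [ 3.141  0.    -1.043] F [ 1.2  0.  -0.6] w 0.572 j [ 0.15  0.45  0.05 -0.   -1.17  0.38]
shift mm [ 9.8 -6.8 92.4] turn [0.    0.    0.004]
```

```bash
python3 -m inch '110 5 -4 15 0 0 0; 110 10 -7 40 0 0 0; 110 10 -7 65 0 0 0; 110 10 -7 82 0 0 0; 110 10 -7 92 0 0 0; 110 10 -7 92 0 0 0; 155 10 -7 92 0 0 0; 155 10 -7 92 0 0 0' 20
python3 - <<'E'
from h import *
plan([.66,-.07,.116],np.radians(-60))
im=bot.get_image("wrist"); cv2.imwrite("pics/w5.png",im[:,:,::-1])
E
```

```text
clock: 12.5
position: [0.6634, -0.0693, 0.1174]
ee_rot: [-3.14, -0.001, -1.045]
wrist_force: [-0.2, -0.3, -0.4]
grip_width: 0.397
now 12.5 [ 0.6634 -0.0693  0.1174] [-3.140e+00 -1.000e-03 -1.045e+00] F [-0.2 -0.3 -0.4] w 0.397 j [ 0.14  0.54 -0.03  0.   -1.    0.39]
shift mm [-1.1  3.3  1.4] turn [-0.002 -0.001  0.003]
```

View pics/w5.png

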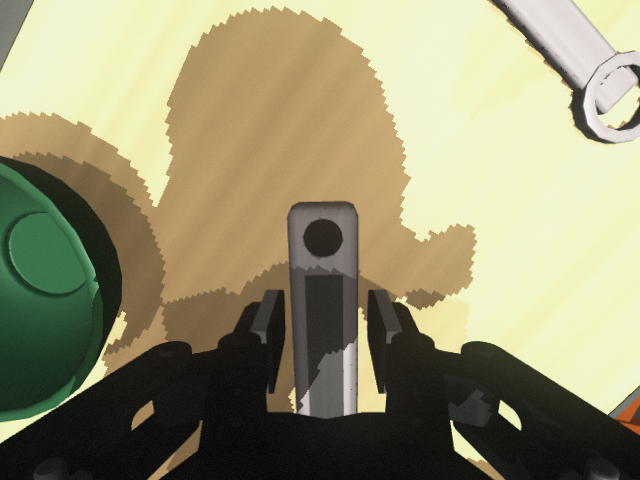

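```bash
python3 - <<'E'
from h import *
o=bot.get_obs(); R=Ro.from_euler('xyz',o['ee_rot'])
N=np.array([.5715,.0768,o['position'][2]]); c=R.inv().apply(N-o['position']); print(c*1000)
print('ring',at("top",(540,143),.115))
for t in range(3,28,3):
    print(t,round(np.radians(t),3),np.round((c-Ro.from_rotvec([0,0,np.radians(t)]).apply(c))*1000,1))
E
```

```text
[-1.72442612e+02  6.03478486e+00 -1.33359074e-01]
ring [ 0.6099132  -0.19728275  0.115     ]
3 0.052 [ 0.1  9.  -0. ]
6 0.105 [-0.3 18.1 -0. ]
9 0.157 [-1.2 27.1  0. ]
12 0.209 [-2.5 36.  -0. ]
15 0.262 [-4.3 44.8  0. ]
18 0.314 [-6.6 53.6  0. ]
21 0.367 [-9.3 62.2  0. ]
24 0.419 [-12.5  70.7   0. ]
27 0.471 [-16.1  78.9   0. ]
```

```bash
python3 -m inch '155 0 9 0 0 0 0.052; 155 -0.3 18.1 0 0 0 0.105; 155 -1.2 27.1 0 0 0 0.157; 155 -2.5 36 0 0 0 0.209; 155 -4.3 44.8 0 0 0 0.262; 155 -6.6 53.6 0 0 0 0.314; 155 -9.3 62.2 0 0 0 0.367; 155 -12.5 70.7 0 0 0 0.419'
python3 - <<'E'
from h import *
plan([.66,-.07,.116],np.radians(-60))
crop("top",330,80,540,230,3.6,"t6.png"); crop("scene",235,265,385,475,2.8,"s6.png")
im=bot.get_image("wrist"); cv2.imwrite("pics/w6.png",im[:,:,::-1])
E
```

```text
clock: 13.55
position: [0.5963, -0.0936, 0.1171]
ee_rot: [-3.138, 0.0, -1.465]
wrist_force: [1.0, 1.8, 0.4]
grip_width: 0.391
now 13.55 [ 0.5963 -0.0936  0.1171] [-3.138  0.    -1.465] F [1.  1.8 0.4] w 0.391 j [ 0.11  0.45 -0.2  -0.   -0.92 -0.01]
shift mm [-16.8 -65.8   1.4] turn [-0.003 -0.    -0.418]
```

View pics/t6.png

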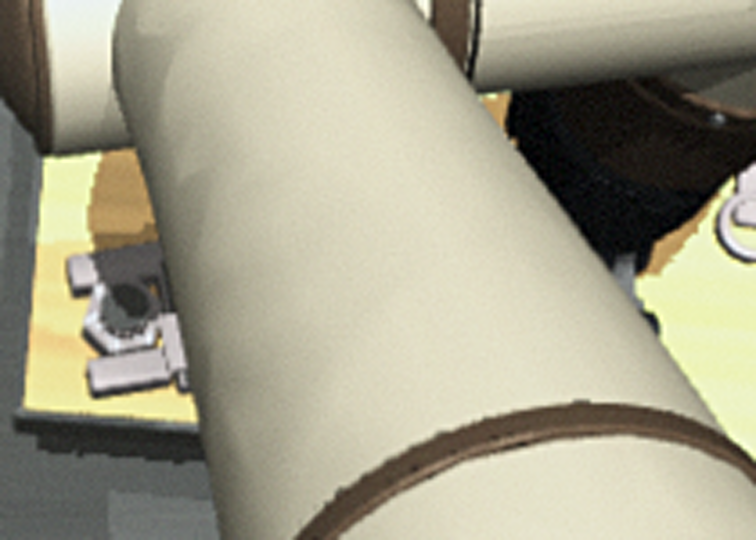

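View pics/s6.png

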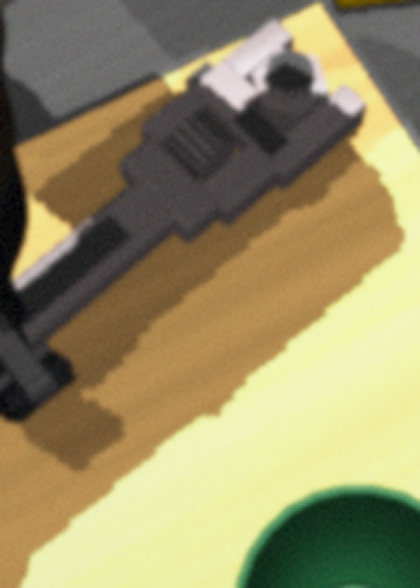

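View pics/w6.png

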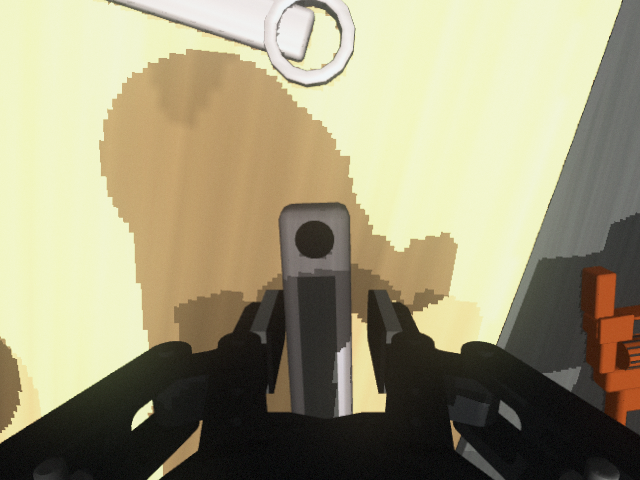

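```bash
python3 - <<'E'
from h import *
H=at("wrist",(314,239),.128);A=at("wrist",(321,400),.128);d=(A-H)[:2];print(H,np.degrees(np.arctan2(d[1],d[0])))
N=np.array([.5715,.0768]);d=N-H[:2];print(np.linalg.norm(d),np.degrees(np.arctan2(d[1],d[0])))
E
python3 -m inch '155 0 9 0 0 0 0.052; 155 -0.3 18.1 0 0 0 0.105; 155 -1.2 27.1 0 0 0 0.157; 155 -2.5 36 0 0 0 0.209; 155 -4.3 44.8 0 0 0 0.262; 155 -6.6 53.6 0 0 0 0.314; 155 -9.3 62.2 0 0 0 0.367; 155 -9.3 62.2 0 0 0 0.367'
python3 - <<'E'
from h import *
plan([.66,-.07,.116],np.radians(-60))
im=bot.get_image("wrist"); cv2.imwrite("pics/w7.png",im[:,:,::-1])
crop("scene",235,265,385,475,2.8,"s7.png")
E
```

```text
[ 0.60299883 -0.12692822  0.128     ] 98.0821183559756
0.2061488868255587 98.78902215910162
clock: 14.7
position: [0.5329, -0.0913, 0.1168]
ee_rot: [-3.141, 0.0, -1.829]
wrist_force: [-0.2, 0.6, -0.3]
grip_width: 0.39
now 14.7 [ 0.5329 -0.0913  0.1168] [-3.141  0.    -1.829] F [-0.2  0.6 -0.3] w 0.39 j [ 0.13  0.36 -0.36  0.   -0.86 -0.39]
shift mm [ -53.1 -117.5    0.9] turn [-0.001 -0.    -0.782]
```

View pics/w7.png

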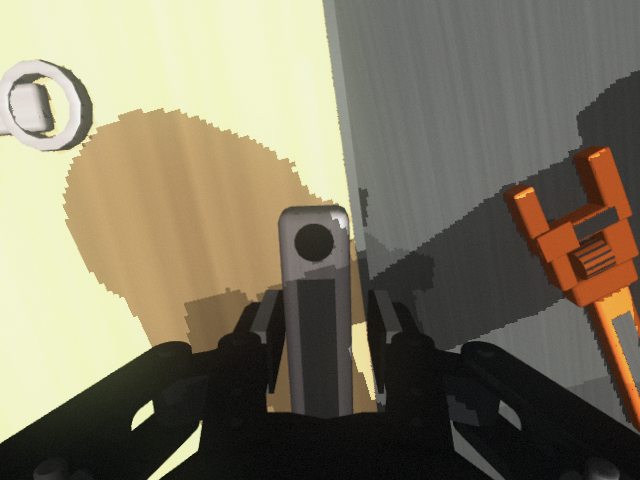

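View pics/s7.png

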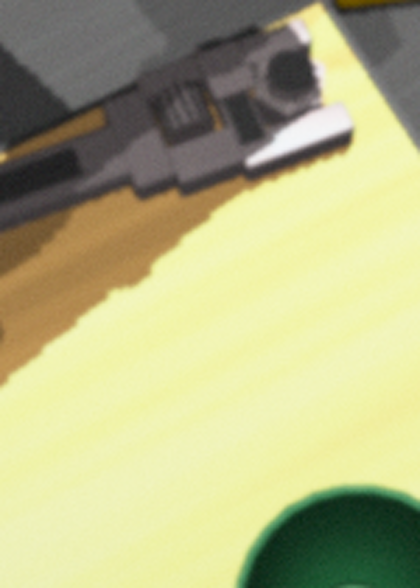

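```bash
python3 - <<'E'
from h import *
H=at("wrist",(314,243),.128);A=at("wrist",(320,405),.128);d=(A-H)[:2];print(H,np.degrees(np.arctan2(d[1],d[0])))
N=np.array([.5715,.0768]);d=N-H[:2];print(np.linalg.norm(d),np.degrees(np.arctan2(d[1],d[0])))
E
```

```text
[ 0.52849392 -0.12374531  0.128     ] 76.70814734447266
0.20510471985453035 77.89647862359355
```

The handle has turned about 44 degrees so far. I'll add a little, then back the finger off and look at the nut itself.

```bash
python3 -m inch '155 0 3 0 0 0 0.017; 155 0 4.5 0 0 0 0.026; 155 0 4.5 0 0 0 0.026; 140 0 2 0 0 0 0.017; 130 0 1 0 0 0 0.02; 120 0 1 0 0 0 0.02; 120 0 1 -15 0 0 0.02; 120 0 1 -40 0 0 0.02'
python3 -m inch '120 0 0 -40 0 0 0; 120 0 0 -80 0 0 0; 120 40 60 -100 0 0 0; 120 80 120 -100 0 0 0; 120 120 170 -100 0 0 0; 120 150 220 -100 0 0 0; 120 150 250 -100 0 0 0; 120 150 250 -100 0 0 0'
python3 - <<'E'
from h import *
plan([.66,-.07,.116],np.radians(-60))
crop("top",330,80,540,230,3.6,"t8.png"); crop("scene",135,255,385,445,3.0,"s8.png")
E
```

```text
clock: 15.8
position: [0.5312, -0.0912, 0.1569]
ee_rot: [3.14, -0.001, -1.851]
wrist_force: [0.2, -0.3, -0.5]
grip_width: 0.529
clock: 16.8
position: [0.2474, -0.1663, 0.2574]
ee_rot: [-3.138, 0.001, -1.852]
wrist_force: [-0.6, 1.4, 0.1]
grip_width: 0.527
now 16.8 [ 0.2474 -0.1663  0.2574] [-3.138e+00  1.000e-03 -1.852e+00] F [-0.6  1.4  0.1] w 0.527 j [-0.03 -0.26 -0.62 -0.   -1.2  -0.25]
shift mm [-206.7 -369.2  143.1] turn [-0.004 -0.    -0.805]
```

View pics/t8.png

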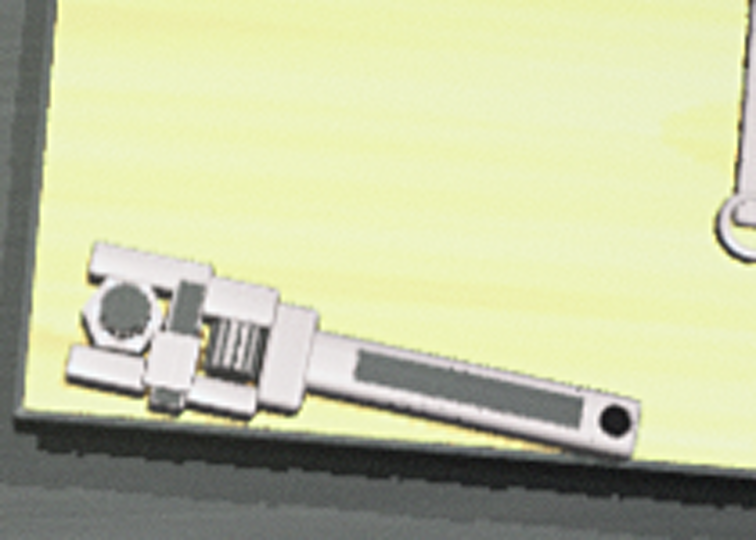

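View pics/s8.png

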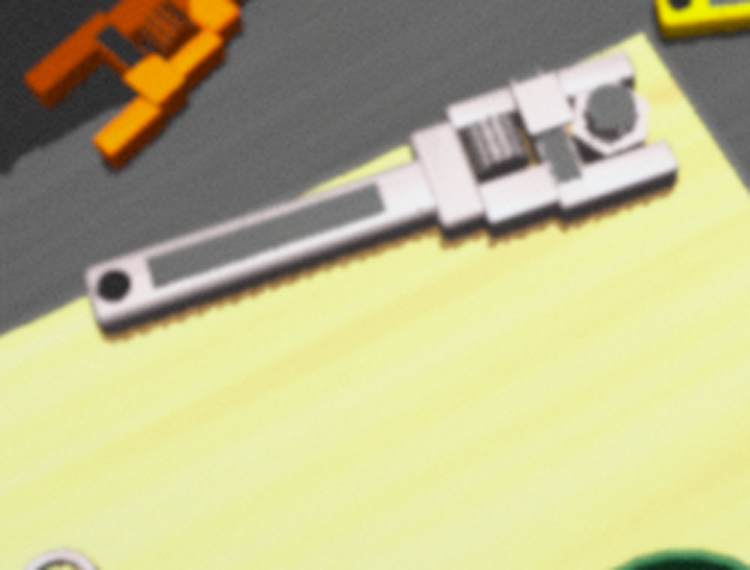

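```bash
python3 - <<'E'
from h import *
def T0(c): return (330+c[0]/4.5,80+c[1]/4.5)
def T8(c): return (330+c[0]/3.6,80+c[1]/3.6)
def S0(c): return (235+c[0]/2.8,265+c[1]/2.8)
def S8(c): return (135+c[0]/3,255+c[1]/3)
def rep(l,n,f,hole,front,nut,worm):
    h,fr=[at(n,f(c),.128)[:2] for c in (hole,front)]; N=at(n,f(nut),.14)[:2]; W=at(n,f(worm),.1365)[:2]
    d=fr-h; a=N-h; u=d/np.linalg.norm(d)
    print(l,'angle',np.degrees(np.arctan2(d[1],d[0])),np.degrees(np.arctan2(a[1],a[0])),'hole-nut along',u@a,'worm-nut along',u@(N-W),'N',N)
rep('top0','top',T0,(667,83),(406,234),(155,387),(288,320))
rep('top8','top',T8,(615,420),(356,363),(124,307),(236,348))
rep('sc0','scene',S0,(68,529),(192,288),(290,78),(234,178))
rep('sc8','scene',S8,(114,285),(383,194),(611,109),(497,144))
# nut zoom in both tops
a=cv2.imread('pics/top0.png')[150:188,345:383]; b=bot.get_image("top")[146:184,345:383,::-1]
cv2.imwrite('pics/nut.png',cv2.resize(np.hstack([a,b]),None,fx=10,fy=10,interpolation=cv2.INTER_CUBIC))
E
```

```text
top0 angle 119.59669285747262 120.96101203817547 hole-nut along 0.21050033486026895 worm-nut along 0.050367924575502564 N [0.57094865 0.07751973]
top8 angle 75.77379319017075 76.16846531095888 hole-nut along 0.20672328709059182 worm-nut along 0.04799882071853886 N [0.57205376 0.07747513]
sc0 angle 119.8540042235373 120.24049703405736 hole-nut along 0.20509007133067123 worm-nut along 0.05098193757534206 N [0.57767998 0.07518359]
sc8 angle 76.13040165794737 75.33836197233937 hole-nut along 0.2057588726346875 worm-nut along 0.047453904967830834 N [0.57606804 0.0764895 ]
```

View pics/nut.png

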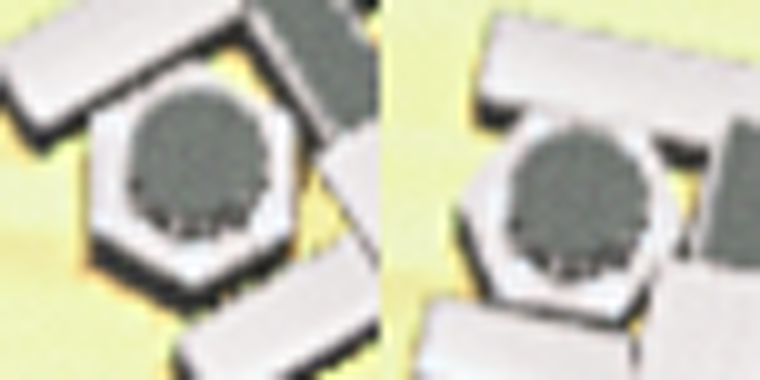

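Final looks right, with the nut's flats against both jaws. I'll measure the nut's own rotation more carefully by rectifying the images onto the nut-top plane.

```bash
python3 - <<'E'
from h import *
for n in ["top","scene"]:
    cv2.imwrite(f'pics/{n}8.png',bot.get_image(n)[:,:,::-1])
    P=bot.camera_params(n); c={'top':(.5715,.0772),'scene':(.5745,.0755)}[n]
    S=380; g=np.linspace(-.024,.024,S); out=[]
    X,Y=np.meshgrid(-g,-g) # rows: -x? image right=-y, up=+x
    mx=np.zeros((S,S),np.float32); my=mx.copy()
    T=P['T']
    W=np.stack([c[0]+X.T*1, c[1]+Y.T*1, np.full((S,S),.13)],-1)  # row->x decreasing, col->y decreasing
    W[...,0]=c[0]-g[:,None]; W[...,1]=c[1]-g[None,:]
    C=(W-T[:3,3])@T[:3,:3]; x=C[...,0]/C[...,2]; y=C[...,1]/C[...,2]; f=1+P['k1']*(x*x+y*y)
    mx=(P['fx']*x*f+P['cx']).astype(np.float32); my=(P['fy']*y*f+P['cy']).astype(np.float32)
    ims=[cv2.remap(cv2.imread(f'pics/{n}{k}.png'),mx,my,cv2.INTER_CUBIC) for k in (0,8)]
    o=np.hstack(ims); cv2.imwrite(f'pics/rect_{n}.png',o)
E
```

```text
(no output)
```

View pics/rect_top.png

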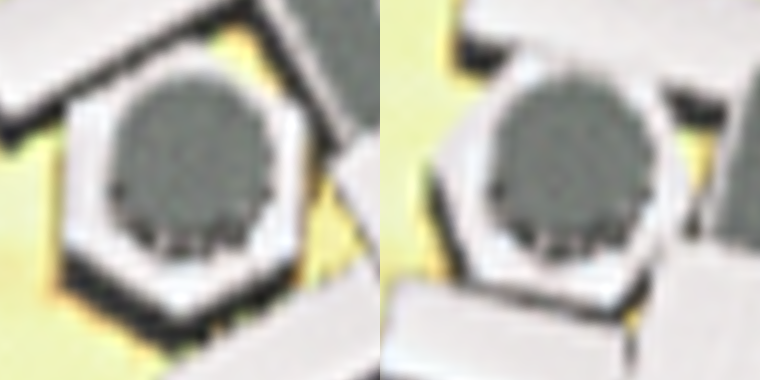

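View pics/rect_scene.png

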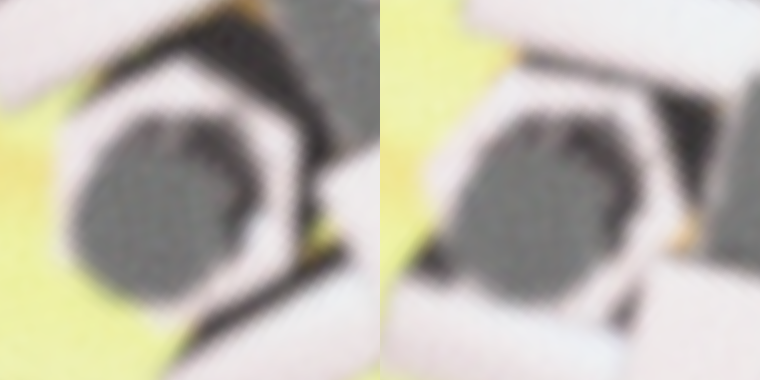

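The handle turned 44°, but the hex edges give about 40–42° for the nut, and the jaws measure about 31 mm apart, so the nut lags 2–3° in a little leftover slack. I'll re-snug the worm, then swing the last few degrees.

```bash
python3 - <<'E'
from h import *
a=at("top",(330+236/3.6,80+348/3.6),.1365);b=at("scene",(135+497/3,255+144/3),.1365); print(a,b)
W=(a+b)/2; u=np.array([np.cos(np.radians(76)),np.sin(np.radians(76)),0])
print(W)
plan(W-.009*u+[0,0,.06],np.radians(-104))
plan(W-.009*u+[0,0,-.001],np.radians(-104))
E
```

```text
[0.55451798 0.03240353 0.1365    ] [0.56141489 0.0312285  0.1365    ]
[0.55796643 0.03181602 0.1365    ]
now 17.05 [ 0.2509 -0.1662  0.2566] [-3.141 -0.    -1.85 ] F [ 0.7  0.3 -0.3] w 0.533 j [-0.03 -0.25 -0.62  0.   -1.2  -0.25]
shift mm [-266.1 -240.8   60.2] turn [-0.    -0.    -0.035]
now 17.05 [ 0.2509 -0.1662  0.2566] [-3.141 -0.    -1.85 ] F [ 0.7  0.3 -0.3] w 0.533 j [-0.03 -0.25 -0.62  0.   -1.2  -0.25]
shift mm [-266.1 -240.8  121.2] turn [-0.    -0.    -0.035]
```

```bash
python3 -m inch '255 -45 -45 0 0 0 -0.01; 255 -90 -90 0 0 0 -0.02; 255 -135 -130 0 0 0 -0.035; 255 -180 -170 0 0 0 -0.035; 255 -220 -205 20 0 0 -0.035; 255 -250 -230 40 0 0 -0.035; 255 -266 -241 60 0 0 -0.035; 255 -266 -241 60 0 0 -0.035' 40
python3 -m inch '255 0 0 0 0 0 0; 255 0 0 0 0 0 0'
python3 - <<'E'
from h import *
plan([.5558,.023,.1355],np.radians(-104))
im=bot.get_image("wrist"); cv2.imwrite("pics/w9.png",im[:,:,::-1])
E
```

```text
clock: 18.05
position: [0.5554, 0.0237, 0.1929]
ee_rot: [3.136, -0.003, -1.815]
wrist_force: [0.0, 0.9, 0.8]
grip_width: -0.003
clock: 18.3
position: [0.5552, 0.0225, 0.1973]
ee_rot: [-3.14, 0.001, -1.816]
wrist_force: [0.4, -0.9, -0.4]
grip_width: 0.001
now 18.3 [0.5552 0.0225 0.1973] [-3.140e+00  1.000e-03 -1.816e+00] F [ 0.4 -0.9 -0.4] w 0.001 j [ 0.33  0.29 -0.22  0.   -1.06 -0.58]
shift mm [-0.6 -0.4 61.8] turn [-0.001  0.001 -0.001]
```

View pics/w9.png

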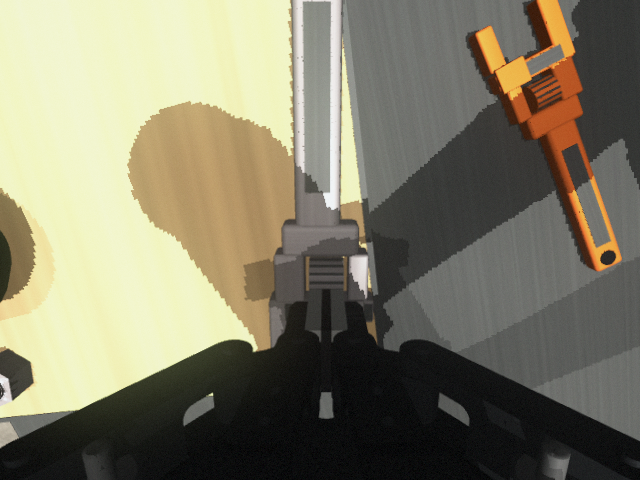

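The worm is at about (326,272), in line with the fingertip. Now down for another stroke.

```bash
python3 -m inch '255 0 0 25 0 0 0; 255 0 0 45 0 0 0; 255 0 0 56 0 0 0; 255 0 0 60 0 0 0; 255 0 0 62 0 0 0; 255 0 0 63 0 0 0; 255 0 0 63.5 0 0 0; 255 0 0 64 0 0 0'
python3 -m inch '255 -2 0 0 0 0 0; 255 -4 0 0 0 0 0; 255 -6 0 0 0 0 0; 255 -8 0 0 0 0 0'
python3 -m inch '255 -3 0 0 0 0 0; 255 -6 0 0 0 0 0'
python3 -m inch '255 -3 0 0 0 0 0; 255 -6 0 0 0 0 0'
```

```text
clock: 19.35
position: [0.5554, 0.0224, 0.1353]
ee_rot: [-3.14, -0.0, -1.815]
wrist_force: [-5.7, -0.8, 12.3]
grip_width: -0.005
clock: 19.85
position: [0.5567, 0.0272, 0.1362]
ee_rot: [-3.14, -0.005, -1.815]
wrist_force: [-5.0, -9.5, 15.1]
grip_width: -0.0
clock: 20.1
position: [0.5594, 0.0339, 0.1363]
ee_rot: [-3.138, -0.003, -1.815]
wrist_force: [-3.4, -7.7, 12.8]
grip_width: -0.002
clock: 20.35
position: [0.5611, 0.0399, 0.1363]
ee_rot: [-3.137, -0.003, -1.815]
wrist_force: [-1.9, -6.6, 11.6]
grip_width: -0.001
```

```bash
python3 -m inch '255 0 0 -15 0 0 0; 150 20 0 -60 0 0 0; 110 60 0 -75 0 0 0; 110 100 0 -75 0 0 0; 110 133 0 -75 0 0 0; 110 133 0 -75 0 0 0; 110 133 0 -75 0 0 0'
python3 - <<'E'
from h import *
P=bot.camera_params("wrist")
plan([.53,-.09,.117],np.radians(-104))
im=bot.get_image("wrist"); cv2.imwrite("pics/w10.png",im[:,:,::-1])
crop("top",330,80,540,230,3.6,"t10.png")
E
```

```text
clock: 21.22
position: [0.5281, -0.0864, 0.2079]
ee_rot: [-3.14, 0.001, -1.816]
wrist_force: [0.1, 0.0, 0.9]
grip_width: 0.57
now 21.225 [ 0.5281 -0.0864  0.2079] [-3.140e+00  1.000e-03 -1.816e+00] F [0.1 0.  0.9] w 0.57 j [ 0.14  0.25 -0.25 -0.   -1.07 -0.39]
shift mm [ 3.1 -2.6 90.9] turn [-0.001  0.001 -0.001]
```

View pics/w10.png

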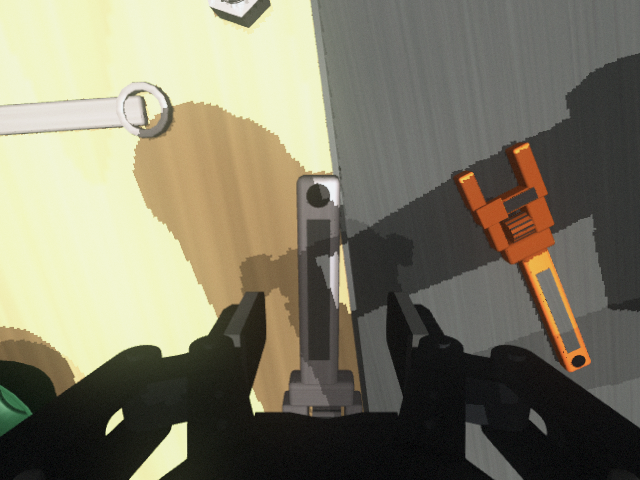

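View pics/t10.png

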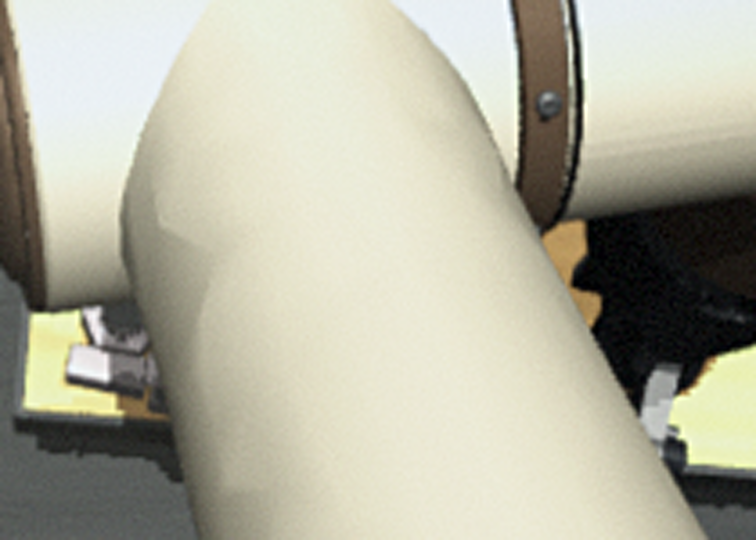

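```bash
python3 - <<'E'
from h import *
H=at("wrist",(318,195),.128);A=at("wrist",(319,358),.128);d=(A-H)[:2];print(H,np.degrees(np.arctan2(d[1],d[0])))
N=np.array([.5718,.0772]);e=N-H[:2];print(np.linalg.norm(e),np.degrees(np.arctan2(e[1],e[0])))
p=H[:2]+.035*d/np.linalg.norm(d); plan([*p,.117],np.radians(-104))
E
```

```text
[ 0.52358419 -0.12250791  0.128     ] 76.0342625530895
0.2054458888042585 76.4267318162788
now 21.325 [ 0.5281 -0.086   0.2075] [-3.141  0.    -1.815] F [ 0.2 -0.3 -0.4] w 0.572 j [ 0.14  0.25 -0.25 -0.   -1.07 -0.39]
shift mm [ 1.6 -4.4 90.5] turn [-0.001  0.     0.   ]
```

```bash
python3 -m inch '110 1.5 -4 25 0 0 0; 110 1.5 -4 55 0 0 0; 110 1.5 -4 78 0 0 0; 110 1.5 -4 90 0 0 0; 110 1.5 -4 90.5 0 0 0; 155 1.5 -4 90.5 0 0 0; 155 1.5 -4 90.5 0 0 0; 155 1.5 -4 90.5 0 0 0' 20
python3 -m inch '155 0 4 0 0 0 0.023; 155 0 8 0 0 0 0.047; 155 -0.2 12 0 0 0 0.07; 155 -0.2 12.5 0 0 0 0.073; 155 -0.2 12.5 0 0 0 0.073'
python3 - <<'E'
from h import *
plan([.53,-.09,.117],np.radians(-104))
im=bot.get_image("wrist"); cv2.imwrite("pics/w11.png",im[:,:,::-1])
E
```

```text
clock: 22.32
position: [0.5315, -0.0892, 0.1175]
ee_rot: [-3.14, 0.0, -1.816]
wrist_force: [-0.2, 0.4, 0.4]
grip_width: 0.394
clock: 22.95
position: [0.5194, -0.0859, 0.1171]
ee_rot: [-3.141, 0.0, -1.888]
wrist_force: [2.0, 0.6, 1.0]
grip_width: 0.393
now 22.95 [ 0.5194 -0.0859  0.1171] [-3.141  0.    -1.888] F [2.  0.6 1. ] w 0.393 j [ 0.14  0.33 -0.39  0.   -0.85 -0.46]
shift mm [  0.5 -11.4   0.1] turn [-0.001  0.    -0.073]
```

View pics/w11.png

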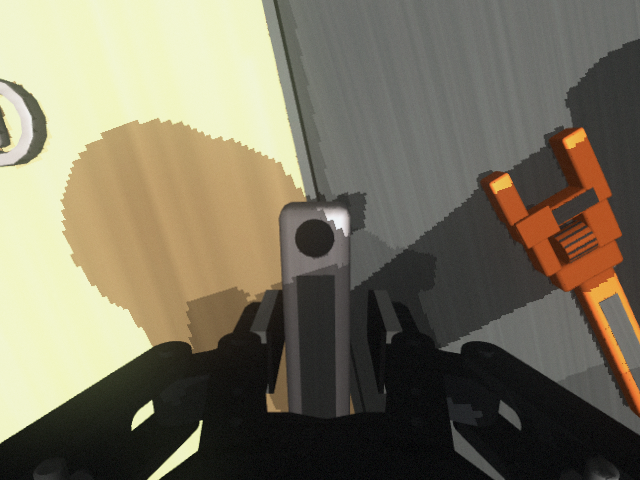

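Back off the finger, lift, and move clear.

```bash
python3 - <<'E'
from h import *
H=at("wrist",(314,239),.128);N=np.array([.5718,.0772]);e=N-H[:2];print(H,np.linalg.norm(e),np.degrees(np.arctan2(e[1],e[0])))
E
python3 -m inch '145 0 -3 0 0 0 0; 125 0 -3.5 0 0 0 0; 120 0 -3.5 0 0 0 0; 120 0 -3.5 -15 0 0 0; 120 0 -3.5 -40 0 0 0; 120 0 -3.5 -80 0 0 0; 120 0 -3.5 -110 0 0 0; 120 0 -3.5 -130 0 0 0'
python3 -m inch '120 20 40 -10 0 0 0; 120 50 90 -10 0 0 0; 120 80 140 -10 0 0 0; 120 110 190 -10 0 0 0; 120 130 230 -10 0 0 0; 120 130 230 -10 0 0 0; 120 130 230 -10 0 0 0; 120 130 230 -10 0 0 0'
python3 - <<'E'
from h import *
for n in ["top","scene"]:
    im=bot.get_image(n)[:,:,::-1]; cv2.imwrite(f'pics/{n}12.png',im)
    P=bot.camera_params(n); c={'top':(.5715,.0772),'scene':(.5745,.0755)}[n]
    S=380; g=np.linspace(-.024,.024,S); W=np.empty((S,S,3)); W[...,2]=.13
    T=P['T']; W[...,0]=c[0]-g[:,None]; W[...,1]=c[1]-g[None,:]
    C=(W-T[:3,3])@T[:3,:3]; x=C[...,0]/C[...,2]; y=C[...,1]/C[...,2]; f=1+P['k1']*(x*x+y*y)
    mx=(P['fx']*x*f+P['cx']).astype(np.float32); my=(P['fy']*y*f+P['cy']).astype(np.float32)
    cv2.imwrite(f'pics/rect12_{n}.png',np.hstack([cv2.remap(cv2.imread(f'pics/{n}{k}.png'),mx,my,cv2.INTER_CUBIC) for k in (8,12)]))
crop("top",330,80,540,230,3.6,"t12.png"); crop("scene",135,255,385,445,3.0,"s12.png")
print(bot.get_obs()['clock'],bot.get_obs()['position'])
E
```

```text
[ 0.51272833 -0.11920917  0.128     ] 0.20510003558858014 73.26090830578858
clock: 24.0
position: [0.5229, -0.0872, 0.2499]
ee_rot: [-3.138, 0.001, -1.889]
wrist_force: [0.1, -0.2, -0.3]
grip_width: 0.531
clock: 25.0
position: [0.2642, -0.1385, 0.2571]
ee_rot: [-3.141, -0.0, -1.888]
wrist_force: [0.8, -0.4, -0.1]
grip_width: 0.532
25.2 [ 0.26380113 -0.13856229  0.25662396]
```

View pics/t12.png

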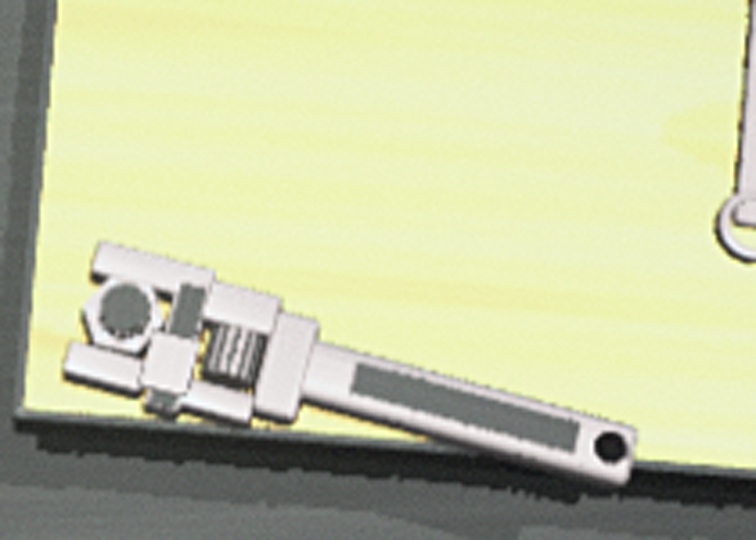

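View pics/rect12_top.png

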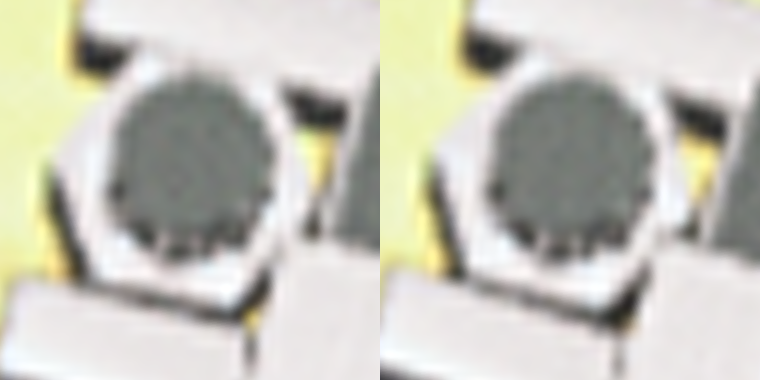

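View pics/rect12_scene.png

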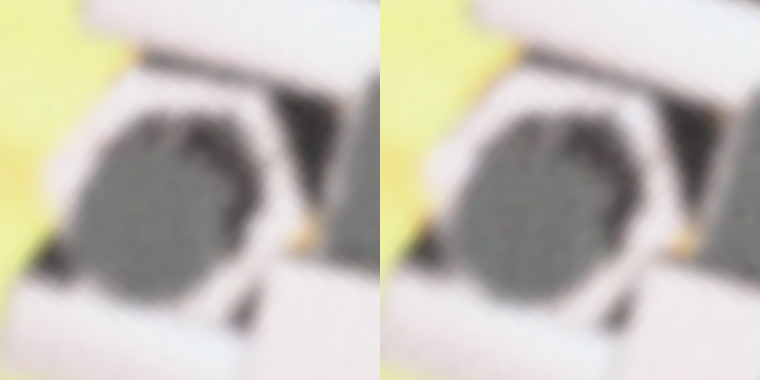

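View pics/s12.png

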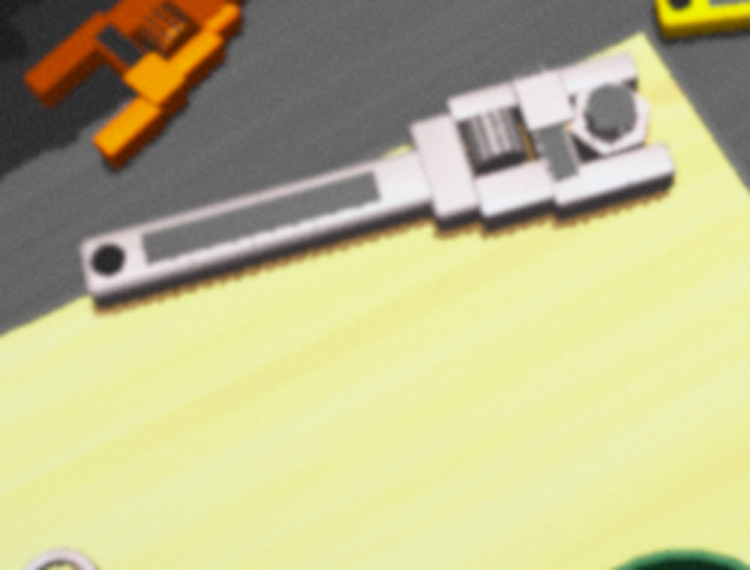

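Handle is at about 73.5°, a 46° total swing, and the nut edges now read about 43–45°. I'll check the jaw gap numerically against the known 37 mm at the start.

```bash
python3 - <<'E'
from h import *
def rect(n,img,c,ang,z=.128):
    P=bot.camera_params(n);T=P['T'];S=400;g=np.linspace(-.03,.03,S)
    u=np.array([np.cos(ang),np.sin(ang)]);v=np.array([-u[1],u[0]])
    W=np.empty((S,S,3));W[...,2]=z
    W[...,:2]=np.array(c)+g[None,:,None]*u-g[:,None,None]*v   # right=+x wrench, up=+y
    C=(W-T[:3,3])@T[:3,:3]; x=C[...,0]/C[...,2]; y=C[...,1]/C[...,2]; f=1+P['k1']*(x*x+y*y)
    return cv2.remap(img,(P['fx']*x*f+P['cx']).astype(np.float32),(P['fy']*y*f+P['cy']).astype(np.float32),cv2.INTER_CUBIC)
for n,c in [("top",(.5715,.0772)),("scene",(.5755,.0757))]:
    a=cv2.imread(f'pics/{n}0.png')
    b=np.mean([bot.get_image(n)[:,:,::-1].astype(float) for _ in range(3)],0).astype(np.uint8)
    A=rect(n,a,c,np.radians(119.8)); B=rect(n,b,c,np.radians(73.4))
    o=np.hstack([A,B])
    for i in range(0,400,67): cv2.line(o,(0,i),(5,i),(0,0,255),1)
    cv2.imwrite(f'pics/gap_{n}.png',o)
E
```

```text
(no output)
```

View pics/gap_top.png

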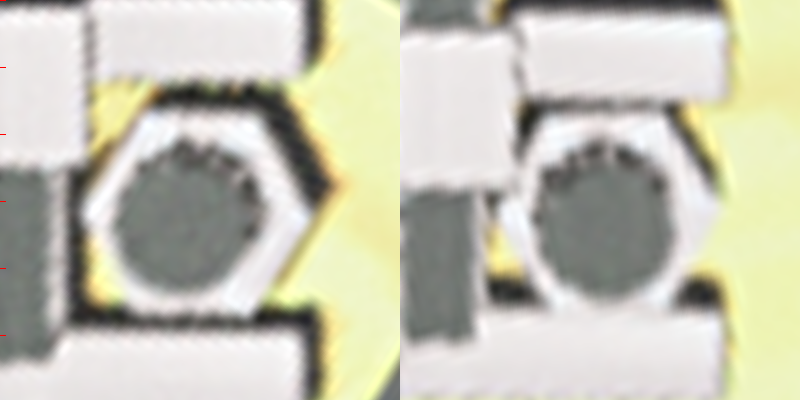

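View pics/gap_scene.png

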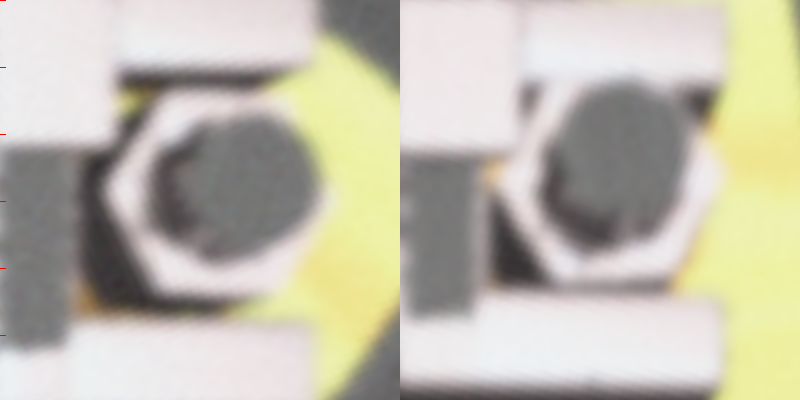

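```bash
python3 - <<'E'
from workcell import bot
o=bot.get_obs(); print(o['clock'],o['wrist_force'],bot.finish_job())
E
```

```text
the job is handed in; nothing more can be done
25.5 [-0.31171098  0.14067014  0.74297102] None
```

I closed the wrench's jaws on the nut, tightened the nut about 45° clockwise, and handed the job in at 25.5 s. The gripper is clear of the wrench.

- **Closing the jaws:** I rolled the worm with three strokes. By the third, sideways force held at about 0.6 of the pressing force, which I took as the tip slipping on snug jaws.
- **Tightening:** I swung the handle about 44° with the fingers loosely round it. The first check then put the nut at only about 40–42°, with the jaws about 31 mm apart. I stroked the worm once more (it slipped again) and swung the handle about 3° further.
- **Final checks:** The handle had turned about 46° in all. The nut's own edges gave about 43–45°, give or take 2°, so it lags the handle slightly. Its flats are parallel to the jaws. The jaw gap reads about 30.8 mm in the top view, against 36.8 mm at the start, when it was really 37 mm.
- **Uncertain:** In the scene view the final jaw gap was too blurred to measure well; it read up to 32 mm. Up to about 1 mm of slack can't be ruled out.
- **Wrench position:** It lies on the nut with its jaws fitted. The handle end reaches slightly past the deck edge but is well supported.

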